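# Turn the relief tile over on its drying stand

## Task

Turn the fired relief tile over so that its plain back can dry: stand it on end in the slotted rack, let go of it there, take it again and lay it gently face down on the drying stand. It must rest flat across both battens, roughly centred and square with the stand as it was at the start. Do not drop, topple or bang the tile, and leave the bowl, cup and bottle where they are.

Things in the scene. Friction and masses are not known exactly. Their poses are not given: they have to be found in the camera images.
- tile_center (a point): Centre of the loose unglazed terracotta relief tile: 60 mm wide (its x), 120 mm long (its y), 15 mm thick (its z), about 0.2 kg, straight sides. +z points out of the face, so it points down when the tile is face down; either end may point either way. It starts face up on the drying stand, long side roughly along the stand's y.
- tile: The same tile; origin at the centre of its plain flat back, 7.5 mm behind the tile's centre; same axes. Its face has a 4 mm high border, 7 mm wide, all round, and inside it a raised sun and bars, slightly lower than the border.
- stand_top (a point): Centre of the fixed drying stand at the height of its batten tops, 48 mm above the table; z is up. Two light wooden battens run along its x, 110 mm long, 20 mm wide, centred 42 mm to either side along its y, with a free gap of 64 mm between them. A tile lying flat on them has its centre 7.5 mm above this point.
- stand: The drying stand; origin at the centre of its underside, same axes. Its base board is 130 x 150 mm (x, y) and 8 mm thick; the battens stand 40 mm high on it.
- slot (a point): Middle of the floor of the fixed rack's slot, 10 mm above the table; z is up. The slot runs along its x, open at both ends, 21 mm wide (along y), and above 40 mm from its floor flares to about 33 mm at its top, 55 mm above the floor. A tile on end in it, its width along x, has its centre 60 mm above this point; let go, it leans up to about 0.15 rad either way along y.
- rack: The wooden rack with one slot; origin at the centre of its underside, axes as the slot's. Base board 100 x 120 mm (x, y), 10 mm thick. Its two low walls are only 40 mm long (x), so a 60 mm wide tile stands out 10 mm past them on each side; they reach 26 mm out from the slot's middle along y.
- bowl: White ceramic bowl, 100 mm across and 50 mm high, origin at the centre of its underside; a bystander.
- cup: Green plastic cup, 70 mm across and 80 mm high, origin at the centre of its underside; a bystander.
- bottle: White plastic bottle, 56 mm across and 170 mm high, origin at the centre of its underside; a bystander.
Things that resemble listed ones, but are neither listed nor needed, are in the scene too. Of the things that look like the tile, the smaller one is meant.

How it is judged:
By the outcome, as a careful person would: the job done as asked, in the order asked, and still so for the second after the job is handed in, with the robot touching nothing.
It also fails if it takes over 59 s, if anything falls off the work surface, if the arm or the gripper's body presses on something with over 40 N, if the wrist force passes 120 N, or if a joint passes its speed limit or range.

## Robot

A 7-joint arm with a two-finger parallel gripper is mounted at the origin on the work surface. World frame = base frame: x ahead of the robot, y to its left, z up, the work surface at z = 0. Lengths are in m, angles in rad, forces in N, time in s.
With the tool pointing down it reaches from about 0.4 to 0.85 m from the base axis. Payload 4.5 kg.
Tool frame: the origin (TCP) lies at the very end of the fingers, on their centre line; the grasp point (between the pads) lies 19 mm behind it; z points along the fingers, y is the line along which they close (so a half turn about z gives the same grasp; the last joint's range is limited). The gripper opens to 85 mm and grips with 20 to 120 N. Pads are 22 mm wide; open, the fingers measure 114 mm over their backs; the gripper's body (76 mm by 85 mm) begins 54 mm behind the grasp point. The pads swing forward as they close: fully open they stand 13 mm farther back than shut.
Start: joints at [-1.26, 0.689, -0.195, 1.565, 0.157, 0.902, -0.215], TCP at [0.171, 0.601, 0.231] pointing down, gripper open.
Joint ranges: [-3.01, 3.01], [-0.46, 2.08], [-1.47, 1.51], [0.13, 2.56], [-1, 4.14], [0.04, 2.09], [-2.66, 2.66]. Speed limits (rad/s): [2.57, 2.57, 3.14, 3.14, 3.14, 3.14, 3.14].

## Interface

Orientations are given as a unit quaternion [w, x, y, z].
In Python, from workcell import readout, eyes, close_job gives the robot as it stands. The module is installed in compiled form; this text tells all that it offers.
- The arm moves only by the shell command python3 -m handwheel 'ROWS' [FORCE]. ROWS is JSON, a list that holds one entry, the list of rows, each a list of 7 numbers: the shift along the tool's x, y, z each as a share of 0.02 m, from -1 to 1, then the turn, a rotation vector about the tool's x, y, z each as a share of 4 degrees, from -1 to 1, then the closure, from 0 (fully open) to 1 (shut). In form: [[[tx, ty, tz, wx, wy, wz, hand], ...]]. A call has 1 to 12 rows; each row shifts and turns the commanded pose from where the row before left it, along the tool's axes as they then stand; what a row does not reach is not made up. A row lasts 1/10 s, in which the tool goes at most 50 mm and 8.59 degrees, less where a joint would pass 70% of its speed; a pose out of reach is approached as far as the arm can. A call with a number of a shift or a turn outside -1 to 1 is refused whole. A call with a gripper value outside its range is refused whole. The fingers move at their own pace and stop on an object; FORCE is the grip in N (left out, the last holds). Time passes only in rows, so rows that do not move let the fingers close. It gives the time, the measured TCP pose, the force, the opening and the grip force at its end, in the units of the state.
- readout.state(): the state, without advancing time (a new reading comes with each control period).
- eyes.grab_frame(name): name is "scene" or "top" or "wrist"; returns a dict with "img" (384x512x3 uint8, blue, green, red), "K" (3x3 intrinsics, pixels), "R" (3x3) and "t" (3): a world point X has camera coordinates R X + t. Camera axes: x right, y down, z forward; pixel columns grow to the right and rows downward; lengths in m; the calibration is good to about 2 mm. A picture is of the moment at which its call begins. There is no depth.
- close_job(): hands the job in; it is judged then, once.
Trained networks look in the newest picture that a camera, given by its name, has taken for a name from the list of things; names that differ only in an ending like _2 or _b are one class to them, and where a whole thing is asked for, a point or a joint stands for the part that bears it (a point fixed in the world has none). Each returns a list of dicts, best first, with "conf" (0 to 1); they miss things now and then, are a little off and sometimes report something else, mostly with a low value. They report only what shows in the picture. A call takes as long as a camera call. They do not tell look-alikes from the thing itself.
- eyes.cut_out(query, camera): "mask" (384x512 bool, what is visible of it).
- eyes.landmark_of(query, camera): "point" ([x, y, z] in m, in world coordinates, good to about 4 mm: a listed point, or the origin of a listed thing).
The state is a dict: "t": time; "q": joint angles; "dq": joint speeds; "tau": joint torques, N m; "tcp_pos": TCP position; "tool_rot": TCP orientation; "force": force on the tool from outside, world axes, zero at the start; "torque": the same for the moment, N m; "width": finger opening in m; "finger_force": force on a finger pad.
Only numpy, scipy, OpenCV 4.12 (cv2) and the standard library are available. Lean on these libraries where they do the work, as an engineer would, in place of code of your own. Each camera call takes 0.05 s, during which the arm holds its last target. There are 200 camera calls.

## Working session

There is one attempt and no reset: what is moved stays moved. The work goes in short steps, Python scripts to look and compute and a shell command to move; the robot and the scene stay as the last step left them, time stands still between calls to the robot, and variables do not carry over. Pictures are saved under pics/ and viewed, at most 10 in all, crops included, and the job is handed in when it is done.

```bash
mkdir -p pics; cat > h.py <<'E'
import numpy as np, cv2
from scipy.spatial.transform import Rotation as Ro
from workcell import readout, eyes
def R():
    s=readout.state(); q=s['tool_rot']; return np.array(s['tcp_pos']),Ro.from_quat([q[1],q[2],q[3],q[0]]),s
def proj(f,X):
    c=np.array(f['R'])@np.array(X)+np.array(f['t']).ravel(); p=np.array(f['K'])@c; return p[:2]/p[2]
def ray(f,uv,z):
    Rm=np.array(f['R']);t=np.array(f['t']).ravel();o=-Rm.T@t
    d=Rm.T@np.linalg.inv(f['K'])@np.array([uv[0],uv[1],1.]); return o+d*(z-o[2])/d[2]
E
python3 - <<'E'
from h import *
np.set_printoptions(precision=4,suppress=True)
p,r,s=R(); print(p,r.as_matrix().tolist(),s['t'],s['width'])
fs={}
for c in ['scene','top']:
    f=eyes.grab_frame(c); fs[c]=f
    print(c,-np.array(f['R']).T@np.array(f['t']).ravel())
    for n in ['tile_center','stand_top','slot','bowl','cup','bottle']:
        for d in eyes.landmark_of(n,c): print(n,round(d['conf'],2),np.round(d['point'],3),np.round(proj(f,d['point'])))
cv2.imwrite('pics/a.png',np.vstack([cv2.resize(fs['top']['img'],(800,600))]))
cv2.imwrite('pics/b.png',cv2.resize(fs['scene']['img'],(800,600)))
E
```

```text
[0.1707 0.6006 0.2305] [[-0.9619660221390091, 0.2731688425103531, -0.000394628440296023], [0.273169100469295, 0.961964279621644, -0.0018350152064586101], [-0.00012165051664961843, -0.0018730225747768468, -0.9999982384922418]] 0.0 0.08548018646840684
scene [1.3    0.5479 0.8077]
tile_center 0.8 [ 0.478 -0.151  0.054] [221. 165.]
tile_center 0.68 [ 0.278 -0.198  0.008] [250. 141.]
stand_top 0.92 [ 0.482 -0.142  0.046] [223. 169.]
bowl 0.64 [0.715 0.276 0.001] [313. 306.]
cup 0.74 [ 0.753 -0.246 -0.002] [125. 223.]
cup 0.55 [ 0.775 -0.011  0.   ] [190. 267.]
bottle 0.96 [ 0.751 -0.247  0.   ] [125. 222.]
top [0.3109 0.0154 1.1766]
tile_center 0.89 [ 0.479 -0.146  0.054] [308. 200.]
tile_center 0.85 [ 0.277 -0.198  0.007] [328. 276.]
stand_top 0.56 [ 0.481 -0.142  0.048] [306. 200.]
slot 0.63 [0.568 0.17  0.009] [192. 174.]
bowl 0.83 [ 0.718  0.279 -0.   ] [155. 125.]
cup 0.67 [ 0.776 -0.011 -0.001] [254. 104.]
bottle 0.79 [ 0.75  -0.244  0.002] [334. 111.]
bottle 0.5 [0.567 0.167 0.009] [193. 175.]
```

View pics/a.png

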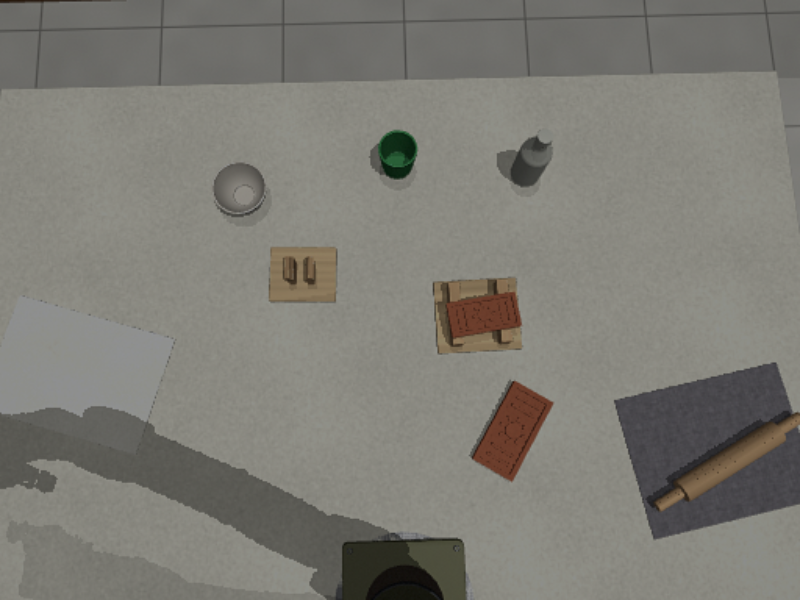

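View pics/b.png

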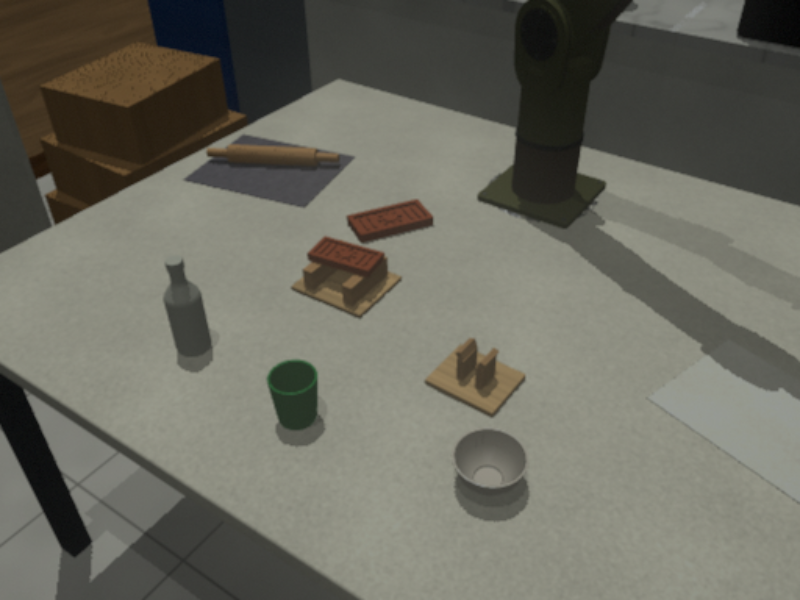

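The tile-like things in the top view are the one on the stand at (308,200) and the bigger one on the table at (328,276). The one on the stand is smaller and lies on the battens, so it fits the description. Next I'll confirm it in a crop and measure yaws from masks.

```bash
python3 - <<'E'
from h import *
np.set_printoptions(precision=4,suppress=True)
f=eyes.grab_frame('top')
for n,z in [('tile',.063),('stand',.008),('rack',.010)]:
    for d in eyes.cut_out(n,'top')[:3]:
        m=d['mask'].astype(np.uint8); c=max(cv2.findContours(m,0,1)[0],key=cv2.contourArea)[:,0]
        P=np.array([ray(f,p,z)[:2] for p in c.astype(float)],np.float32)
        (cx,cy),(w,h),a=cv2.minAreaRect(P*1000); print(n,round(d['conf'],2),c.mean(0),cx,cy,w,h,a)
u,v=308,200
cv2.imwrite('pics/c.png',cv2.resize(f['img'][165:310,265:365],(552,600),interpolation=cv2.INTER_CUBIC)[:, :])
cv2.imwrite('pics/d.png',cv2.resize(f['img'][170:230,165:345],(800,266),interpolation=cv2.INTER_CUBIC))
E
```

```text
tile 0.92 [328.028  274.8531] 282.29595947265625 -187.5463104248047 75.77337646484375 146.84674072265625 57.626468658447266
tile 0.89 [309.304 201.2  ] 475.139404296875 -149.21385192871094 62.1856575012207 123.98069763183594 8.771327018737793
tile 0.26 [340.6705 100.4886] 757.4522705078125 -251.54380798339844 57.04789733886719 118.8779525756836 61.2119140625
stand 0.86 [302.4148 202.0963] 482.92156982421875 -144.46417236328125 129.47821044921875 150.6099395751953 1.7110923528671265
rack 0.88 [193.1067 174.82  ] 567.4852294921875 167.47711181640625 122.97267150878906 101.00230407714844 88.53404235839844
rack 0.22 [308.9262 201.1803] 482.5341796875 -155.07369995117188 63.86112976074219 125.4150619506836 7.081951141357422
```

View pics/c.png

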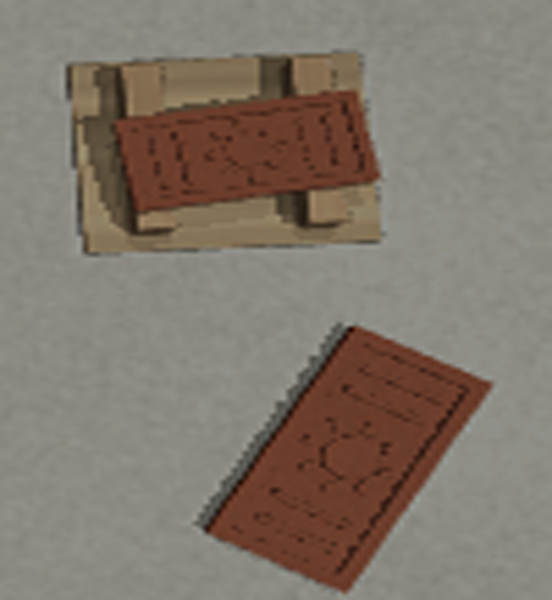

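```bash
cat > s.py <<'E'
from h import *
import json
np.set_printoptions(precision=3,suppress=True)
p,r,s=R(); M=r.as_matrix()
open('log.jsonl','a').write(json.dumps([list(map(float,s['q'])),p.tolist(),M.tolist()])+'\n')
print('t',round(s['t'],2),'p',p,'x',M[:,0],'y',M[:,1],'z',M[:,2],'q',np.array(s['q']),'F',np.array(s['force']),'w',round(s['width'],4),round(float(np.max(s['finger_force'])),1))
E
python3 s.py
python3 -m handwheel '[[[0,-0.5,0,0,0,0,0],[0,-1,0,0,0,-1,0],[0,-1,0,0,0,-1,0],[0,-1,0,0,0,-1,0],[0,-1,0,0,0,-1,0],[0,-1,0,0,0,-1,0],[0,-1,0,0,0,0,0],[0,-1,0,0,0,0,0],[0,-1,0,0,0,0,0],[0,-1,0,0,0,0,0],[0,-1,0,0,0,0,0],[0,-1,0,0,0,0,0]]]' 40
python3 s.py
```

```text
t 0.9 p [0.171 0.601 0.231] x [-0.962  0.273  0.   ] y [0.273 0.962 0.   ] z [-0.  0. -1.] q [-1.26   0.689 -0.195  1.565  0.157  0.903 -0.215] F [-0.615 -0.174 -0.652] w 0.0853 0.0
t: 2.1
tcp_pos: [0.1632, 0.3728, 0.2315]
tool_rot: [0.0, -0.036, 0.999, 0.0]
force: [-0.1, 0.7, -0.3]
width: 0.0855
finger_force: 0.0
t 2.1 p [0.163 0.373 0.232] x [-0.997 -0.072 -0.   ] y [-0.072  0.997  0.001] z [ 0.     0.001 -1.   ] q [-1.049  0.428 -0.32   2.179  0.247  0.566  0.092] F [-0.11   0.714 -0.271] w 0.0855 0.0
```

The crop shows the smaller tile on the stand (top-view pixel 308,200), skewed about 9° against battens that are skewed about 2°. The larger look-alike is on the table at (328,276). I'll swing over towards the tile.

```bash

python3 -m handwheel '[[[-0.95,-0.34,0,0,0,0.63,0],[-0.95,-0.34,0,0,0,0.63,0],[-0.95,-0.34,0,0,0,0.63,0],[-0.95,-0.34,0,0,0,0.63,0],[-0.95,-0.34,0,0,0,0.63,0],[-0.95,-0.34,0,0,0,0.63,0],[-0.95,-0.34,0,0,0,0.63,0],[-0.95,-0.34,0,0,0,0.63,0],[-0.95,-0.34,0,0,0,0.63,0],[-0.95,-0.34,0,0,0,0.63,0],[-0.95,-0.34,0,0,0,0.63,0],[-0.95,-0.34,0,0,0,0.63,0]]]' >/dev/null
python3 s.py
python3 -m handwheel '[[[-0.95,-0.34,0,0,0,0.63,0],[-0.95,-0.34,0,0,0,0.63,0],[-0.95,-0.34,0,0,0,0.63,0],[-0.95,-0.34,0,0,0,0.63,0],[-0.95,-0.34,0,0,0,0.63,0],[-0.95,-0.34,0,0,0,0.63,0],[-0.95,-0.34,0,0,0,0.63,0],[-0.95,-0.34,0,0,0,0.63,0],[-0.95,-0.34,0,0,0,0.63,0],[-0.95,-0.34,0,0,0,0.63,0],[-0.95,-0.34,0,0,0,0.63,0],[-0.95,-0.34,0,0,0,0.63,0]]]' >/dev/null
python3 s.py
cat > fit.py <<'E'
from h import *
import json,itertools
from scipy.optimize import least_squares
D=[json.loads(l) for l in open('log.jsonl')]
Rz=lambda a:Ro.from_euler('z',a).as_matrix(); Ry=lambda a:Ro.from_euler('y',a).as_matrix()
def fk(P,sg,q):
    o1,o7,d1,L1,L2,Lt,a,b,c,o5=P
    M=Rz(sg[0]*q[0]+o1); p=np.array([0,0,d1])
    M=M@Ry(q[1]); p=p+M@[0,0,L1]; M=M@Rz(sg[1]*q[2]); p=p+M@[a,0,0]; M=M@Ry(q[3]); p=p+M@[b,0,L2]
    M=M@Rz(sg[2]*q[4]+o5); M=M@Ry(q[5]); p=p+M@[c,0,Lt]; M=M@Rz(sg[3]*q[6]+o7); return p,M
def fit(sg,o):
    def e(P):
        r=[]
        for q,p,M in D:
            pp,MM=fk(P,sg,q); r+=list(pp-p)+list((MM-np.array(M)).ravel()*.3)
        return np.r_[r,.003*(P[2:9]-[.3,.4,.4,.25,0,0,0])]
    return least_squares(e,[0,o,.3,.4,.4,.25,0,0,0,0])
if __name__=='__main__':
    np.set_printoptions(precision=4,suppress=True)
    res=[]
    for sg in itertools.product([1,-1],repeat=4):
        for o in [0,1.57,3.14,-1.57]:
            f=fit(sg,o); res.append((f.cost,sg,f.x))
    res.sort(key=lambda x:x[0])
    for r in res[:3]: print(r)
    json.dump([res[0][1],res[0][2].tolist()],open('model.json','w'))
E
python3 fit.py
```

```text
t 3.3 p [0.372 0.255 0.231] x [-0.897  0.441 -0.   ] y [0.441 0.897 0.001] z [ 0.001  0.001 -1.   ] q [-0.576  0.472 -0.189  2.067  0.148  0.615  0.248] F [-0.95   0.402  0.224] w 0.0854 0.0
t 4.5 p [0.493 0.049 0.231] x [-0.553  0.833 -0.   ] y [0.833 0.553 0.001] z [ 0.001  0.    -1.   ] q [-0.153  0.52  -0.059  1.953  0.047  0.67   0.345] F [-0.047 -0.826 -1.401] w 0.0852 0.0
(np.float64(3.3489228451305844e-05), (-1, -1, -1, -1), array([-0.0886,  1.4825,  0.3677,  0.5304,  0.4483,  0.1848,  0.1235,
        0.0059,  0.151 , -0.0003]))
(np.float64(3.3489228451373884e-05), (-1, -1, -1, -1), array([-0.0886,  1.4825,  0.3677,  0.5304,  0.4483,  0.1848,  0.1235,
        0.0059,  0.151 , -0.0003]))
(np.float64(3.348922845308477e-05), (-1, -1, -1, -1), array([-0.0886,  1.4825,  0.3677,  0.5304,  0.4483,  0.1848,  0.1235,
        0.0059,  0.151 , -0.0003]))
```

```bash

python3 -m handwheel '[[[0,0,-1,0,0,1,0],[0,0,-1,0,0,1,0],[0,0,-1,0,0,1,0],[0,0,-1,0,0,1,0],[0,0,0,0,0,1,0],[0,0,0,0,0,1,0],[0,0,0,0,0,1,0],[0,0,0,0,0,1,0],[0,0,0,0,1,0,0],[0,0,0,0,1,0,0],[0,0,0,0,1,0,0],[0,0,0,0,1,0,0]]]' >/dev/null
python3 s.py
python3 -m handwheel '[[[0,0,0,0,1,0,0],[0,0,0,0,1,0,0],[0,0,0,0,1,0,0],[0,0,0,0,1,0,0],[0,0,0,0,1,0,0],[0,0,0,0,1,0,0],[0,0,0,0,1,0,0],[0,0,0,0,1,0,0],[0,0,0,0,1,0,0],[0,0,0,0,1,0,0],[0,0,0,0,1,0,0],[0,0,0,0,1,0,0]]]' >/dev/null
python3 s.py
python3 fit.py
```

```text
t 5.7 p [0.493 0.049 0.312] x [-0.028  0.96   0.278] y [1.    0.029 0.001] z [-0.007  0.278 -0.96 ] q [ 0.026  0.431 -0.046  1.856 -0.342  0.887  0.235] F [-0.073 -0.874  0.134] w 0.0853 0.0
t 6.9 p [0.493 0.049 0.311] x [-0.013  0.436  0.9  ] y [1.    0.028 0.001] z [-0.025  0.899 -0.437] q [ 0.602  0.778 -0.373  1.85  -0.863  1.181  0.914] F [-0.024 -0.936 -0.197] w 0.0852 0.0
(np.float64(0.0006767528363730091), (-1, -1, -1, -1), array([-0.0667,  1.5309,  0.3163,  0.5775,  0.3256,  0.3421, -0.0163,
       -0.0055, -0.0126, -0.0297]))
(np.float64(0.0006767528363732251), (-1, -1, -1, -1), array([-0.0667,  1.5309,  0.3163,  0.5775,  0.3256,  0.3421, -0.0163,
       -0.0055, -0.0126, -0.0297]))
(np.float64(0.0006767528363732736), (-1, -1, -1, -1), array([-0.0667,  1.5309,  0.3163,  0.5775,  0.3256,  0.3421, -0.0163,
       -0.0055, -0.0126, -0.0297]))
```

```bash
cat > fit.py <<'E'
from h import *
import json
from scipy.optimize import least_squares
Rz=lambda a:Ro.from_euler('z',a).as_matrix(); Ry=lambda a:Ro.from_euler('y',a).as_matrix()
def rots(q):
    A=Rz(-q[0]);B=A@Ry(q[1]);C=B@Rz(-q[2]);D=C@Ry(q[3]);E=D@Rz(-q[4]);F=E@Ry(q[5]);G=F@Rz(-q[6]+np.pi/2)
    return [A,B,C,D,E,F,G]
def J(q):
    A,B,C,D,E,F,G=rots(q); return np.hstack([np.array([[0],[0],[1.]]),B,D[:,[0,1]],D[:,[2]],F])
D=[json.loads(l) for l in open('log.jsonl')]
K=np.vstack([J(q) for q,_,_ in D]); y=np.hstack([p for _,p,_ in D])
p0=np.array([.33,0,0,.4,0,0,.4,0,0,.3])
lam=1e-3
k=p0+np.linalg.lstsq(np.vstack([K,lam*np.eye(10)]),np.r_[y-K@p0,np.zeros(10)],rcond=None)[0]
def fk(q): return J(q)@k,rots(q)[-1]
lo=np.array([-3.01,-.46,-1.47,.13,-1,.04,-2.66]);hi=np.array([3.01,2.08,1.51,2.56,4.14,2.09,2.66])
def ik(p,M,q0,w=0.002,n=40):
    best=None; rng=np.random.default_rng(0)
    for i in range(n):
        s=q0 if i==0 else (lo+.1+(hi-lo-.2)*rng.random(7))
        s=np.clip(s,lo+.02,hi-.02)
        f=least_squares(lambda q:np.r_[fk(q)[0]-p,.3*Ro.from_matrix(fk(q)[1].T@M).as_rotvec(),w*(q-q0)],s,bounds=(lo+.03,hi-.03))
        e=np.linalg.norm(f.fun[:6])
        sc=e+1e-3*np.abs(f.x-q0).max()
        if best is None or sc<best[0]: best=(sc,f.x,e)
    return best[1],best[2]
if __name__=='__main__':
    np.set_printoptions(precision=4,suppress=True)
    for q,p,M in D: print(np.linalg.norm(Ro.from_matrix(rots(q)[-1].T@np.array(M)).as_rotvec()),fk(q)[0]-p)
    print(k)
    S=np.array([.568,.168,.085]); q0=np.array(D[-1][0])
    for sgn in (1,-1):
      for el in (0,30,60,90):
        for pt in (1,-1):   # tool z: pt*y cos + down ; tool y=sgn*x
          z=np.array([0,pt*np.sin(np.radians(el)),-np.cos(np.radians(el))]); yv=np.array([sgn,0,0.]); x=np.cross(yv,z)
          q,e=ik(S+z*.019,np.c_[x,yv,z],np.array([-.15,.6,0,1.9,.6,.8,.3]),n=12)
          print(sgn,pt,el,'err %.4f'%e,q)
E
python3 fit.py
```

```text
3.153090426054677e-16 [-0. -0.  0.]
2.0293592007334234e-16 [ 0.  0. -0.]
3.8588797776062777e-16 [-0. -0. -0.]
3.3668988250527405e-16 [-0.  0. -0.]
4.566189526309916e-16 [0. 0. 0.]
5.772447608941085e-16 [-0. -0. -0.]
[ 0.3469  0.     -0.0188  0.5634  0.     -0.0269  0.3448  0.     -0.0004
  0.3335]
1 1 0 err 0.0000 [-0.3551  0.878  -0.0179  1.7903  0.0302  0.4735 -0.3935]
1 -1 0 err 0.0000 [-0.3551  0.878  -0.0179  1.7903  0.0302  0.4735 -0.3935]
1 1 30 err 0.0000 [ 0.2451  1.0007 -0.6091  1.8531 -0.0571  0.3243 -0.0466]
1 -1 30 err 0.0000 [-0.7436  1.0261  0.2952  1.6062  0.2566  0.8317 -0.753 ]
1 1 60 err 0.0000 [ 0.6352  1.3807 -1.0152  1.7852 -0.0792  0.4296  0.2569]
1 -1 60 err 0.0000 [-0.9068  1.2817  0.4032  1.3529  0.4071  1.2785 -0.9106]
1 1 90 err 0.0000 [ 0.7544  1.7431 -1.136   1.605  -0.299   0.7481  0.6447]
1 -1 90 err 0.0000 [-0.9615  1.5807  0.5019  1.0893  0.526   1.7005 -0.9077]
-1 1 0 err 0.0001 [ 0.0204  0.9712 -0.7049  1.7695  0.895   0.7556  1.9774]
-1 -1 0 err 0.0001 [ 0.0204  0.9712 -0.7049  1.7695  0.895   0.7556  1.9774]
-1 1 30 err 0.0001 [ 0.4648  1.1923 -1.0957  1.8426  0.9495  0.5684  2.1762]
-1 -1 30 err 0.0000 [-0.3703  1.0274 -0.4219  1.5833  0.8575  1.1509  1.884 ]
-1 1 60 err 0.0001 [ 0.7526  1.6397 -1.44    1.7805  0.8487  0.6475  2.5622]
-1 -1 60 err 0.0001 [-0.6209  1.2389 -0.2196  1.3332  0.8552  1.5776  1.8851]
-1 1 90 err 0.0000 [ 0.535   1.514  -0.6345  1.616  -0.97    1.0366 -1.9297]
-1 -1 90 err 0.0001 [-0.7532  1.5142 -0.0311  1.0729  0.9059  1.9604  1.9768]
```

```bash
cat > plan.py <<'E'
from fit import *
from scipy.spatial.transform import Slerp
def ori(al,yaw):  # al deg: 0 down, + toward tile +y ; yaw of tool y from world x (deg)
    a=np.radians(al); M=np.c_[[0,np.cos(a),np.sin(a)],[1,0,0],[0,np.sin(a),-np.cos(a)]]
    return Rz(np.radians(yaw))@M
def step(p,M,q):
    f=least_squares(lambda x:np.r_[fk(x)[0]-p,.3*Ro.from_matrix(fk(x)[1].T@M).as_rotvec(),.003*(x-q)],np.clip(q,lo+.011,hi-.011),bounds=(lo+.01,hi-.01))
    return f.x,np.linalg.norm(f.fun[:6])
if __name__=='__main__':
    np.set_printoptions(precision=2,suppress=True)
    T=np.array([.477,-.148,.0555]);S=np.array([.568,.168,.072]);St=np.array([.482,-.143,.0555]);U=np.array([0,0,.16])
    for s in (1,-1):
        W=[(T+U,-28*s,8.8),(T,-28*s,8.8),(T+U,-28*s,8.8),((T+S)/2+U,20*s,3),(S+U,62*s,-1.5),(S,62*s,-1.5),
           (S+[0,-.1*s,.06],62*s,-1.5),(S+[0,-.1*s,.25],50*s,-1.5),(S+[0,0,.28],0,-1.5),(S+[0,.1*s,.25],-50*s,-1.5),(S+[0,.1*s,.06],-62*s,-1.5),(S,-62*s,-1.5),(S+U,-62*s,-1.5),((St+S)/2+U,-20*s,0),(St+U,28*s,1.7),(St,28*s,1.7)]
        q=np.array(D[-1][0]);p0,M0=fk(q);print('s',s)
        for g,al,yw in W:
            M=ori(al,yw);p=g+M[:,2]*.019;sl=Slerp([0,1],Ro.from_matrix([M0,M]));m=0
            for i in range(1,21):
                q,e=step(p0+(p-p0)*i/20,sl(i/20).as_matrix(),q);m=max(m,e)
            p0,M0=p,M;print(al,'%.4f'%m,q)
E
python3 plan.py
```

```text
s 1
-28 0.0000 [-0.51  0.72  0.69  2.16  0.16  0.29  0.03]
-28 0.0017 [-0.25  0.97  0.25  2.22  1.77  0.29 -1.72]
-28 0.0001 [-0.16  0.61  0.11  2.15  0.92  0.54 -0.76]
20 0.0000 [ 0.49  0.71 -0.65  1.86  0.09  0.69 -0.06]
62 0.0000 [ 0.69  1.17 -1.13  1.83 -0.21  0.51  0.17]
62 0.0000 [ 0.65  1.43 -1.02  1.79 -0.1   0.4   0.3 ]
62 0.0000 [ 0.81  1.32 -1.03  1.74 -0.1   0.64  0.3 ]
50 0.0000 [ 0.76  0.89 -1.05  1.7  -0.18  0.83  0.06]
0 0.0000 [-0.06  0.58 -0.53  1.52  0.31  1.13 -0.68]
-50 0.0000 [-0.7   0.95 -0.22  1.08  0.69  1.86 -0.98]
-62 0.0000 [-0.76  1.27 -0.16  1.04  0.74  1.8  -1.12]
-62 0.0000 [-0.66  1.28 -0.15  1.29  0.8   1.58 -1.23]
-62 0.0000 [-0.65  1.05 -0.15  1.33  0.78  1.72 -1.11]
-20 0.0000 [-0.07  0.66 -0.39  1.87  0.71  0.94 -0.92]
28 0.0000 [ 0.97  0.87 -0.95  1.79  0.26  0.89  0.05]
28 0.0000 [ 0.89  1.1  -0.78  1.85  0.42  0.62  0.04]
s -1
28 0.0000 [ 0.51  0.72 -0.1   1.78 -0.41  0.97  0.87]
28 0.0000 [ 0.54  0.98 -0.15  1.83 -0.45  0.67  0.99]
28 0.0000 [ 0.51  0.72 -0.1   1.78 -0.41  0.97  0.87]
-20 0.0000 [-0.64  0.7   0.57  1.92 -0.02  0.65 -0.11]
-62 0.0000 [-1.07  1.22  0.86  1.36  0.14  1.35 -0.51]
-62 0.0000 [-1.05  1.44  0.79  1.31  0.04  1.24 -0.63]
-62 0.0000 [-1.09  1.4   0.8   1.07  0.04  1.54 -0.61]
-50 0.0000 [-1.08  1.07  0.83  1.11  0.06  1.6  -0.46]
0 0.0000 [-0.68  0.59  0.57  1.55 -0.35  1.1  -0.06]
50 0.0000 [ 0.17  0.69  0.09  1.73 -0.99  1.22  0.83]
62 0.0000 [ 0.46  1.1  -0.32  1.75 -0.99  0.95  1.1 ]
62 0.0000 [ 0.45  1.25 -0.59  1.8  -0.99  0.61  1.11]
62 0.0000 [ 0.45  0.96 -0.59  1.84 -0.98  0.76  0.88]
20 0.0000 [ 0.14  0.63 -0.07  1.89 -0.48  0.7   0.46]
-28 0.0000 [-0.52  0.74  0.7   2.1   0.09  0.4  -0.02]
-28 0.0000 [-0.43  1.05  0.57  2.16  0.01  0.05 -0.09]
```

```bash
cat > go.py <<'E'
# go.py gx gy gz al yaw [nmin] : grasp-point target -> equal rows
import sys; from plan import *
a=list(map(float,sys.argv[1:])); p,r,s=R(); M0=r.as_matrix(); M=ori(a[3],a[4]); pt=np.array(a[:3])+M[:,2]*.019
rv=Ro.from_matrix(M0.T@M).as_rotvec()
n=int(a[5]) if len(a)>5 else 1
while 1:
    A=sum(M0@Ro.from_rotvec(rv*i/n).as_matrix() for i in range(n)); d=np.linalg.solve(A,pt-p)/.02; w=np.degrees(rv)/n/4
    if max(abs(d).max(),abs(w).max())<=1: break
    n+=1
print(n,'rows',np.round(np.r_[d,w],3).tolist())
E
cat > where.py <<'E'
from h import *
np.set_printoptions(precision=4,suppress=True)
p,r,s=R();M=r.as_matrix();print('t',round(s['t'],2),'grasp',p-M[:,2]*.019,'al %.1f'%np.degrees(np.arctan2(M[1,2],-M[2,2])),'yaw %.1f'%np.degrees(np.arctan2(M[1,1],M[0,1])),'yz %.3f'%M[2,1],'q',np.round(s['q'],2),'F',np.round(s['force'],1),'w',round(s['width'],4),np.max(s['finger_force']).round(1))
E
python3 go.py .477 -.148 .20 -15 8.8
```

```text
20 rows [-0.64, -0.092, 0.071, 0.041, -0.987, -0.088]
```

```bash

python3 -m handwheel '[[[-0.64,-0.092,0.071,0.041,-0.987,-0.088,0],[-0.64,-0.092,0.071,0.041,-0.987,-0.088,0],[-0.64,-0.092,0.071,0.041,-0.987,-0.088,0],[-0.64,-0.092,0.071,0.041,-0.987,-0.088,0],[-0.64,-0.092,0.071,0.041,-0.987,-0.088,0],[-0.64,-0.092,0.071,0.041,-0.987,-0.088,0],[-0.64,-0.092,0.071,0.041,-0.987,-0.088,0],[-0.64,-0.092,0.071,0.041,-0.987,-0.088,0],[-0.64,-0.092,0.071,0.041,-0.987,-0.088,0],[-0.64,-0.092,0.071,0.041,-0.987,-0.088,0]]]' >/dev/null
python3 -m handwheel '[[[-0.64,-0.092,0.071,0.041,-0.987,-0.088,0],[-0.64,-0.092,0.071,0.041,-0.987,-0.088,0],[-0.64,-0.092,0.071,0.041,-0.987,-0.088,0],[-0.64,-0.092,0.071,0.041,-0.987,-0.088,0],[-0.64,-0.092,0.071,0.041,-0.987,-0.088,0],[-0.64,-0.092,0.071,0.041,-0.987,-0.088,0],[-0.64,-0.092,0.071,0.041,-0.987,-0.088,0],[-0.64,-0.092,0.071,0.041,-0.987,-0.088,0],[-0.64,-0.092,0.071,0.041,-0.987,-0.088,0],[-0.64,-0.092,0.071,0.041,-0.987,-0.088,0]]]' >/dev/null
python3 where.py
python3 - <<'E'
from h import *
f=eyes.grab_frame('wrist')
for n in ['tile_center','stand_top']:
    for d in eyes.landmark_of(n,'wrist'): print(n,round(d['conf'],2),np.round(d['point'],4),np.round(proj(f,d['point'])))
im=f['img'].copy()
for n,z in [('tile',.063)]:
    for d in eyes.cut_out(n,'wrist')[:2]:
        m=d['mask'].astype(np.uint8); c=max(cv2.findContours(m,0,1)[0],key=cv2.contourArea)[:,0]
        P=np.array([ray(f,p,z)[:2] for p in c.astype(float)],np.float32)
        print(n,round(d['conf'],2),cv2.minAreaRect(P*1000))
cv2.imwrite('pics/w1.png',im)
E
python3 go.py .477 -.148 .0555 -15 8.8
```

```text
t 8.9 grasp [ 0.4771 -0.1479  0.2008] al -15.0 yaw 8.9 yz -0.000 q [-0.25  0.65  0.48  2.11 -0.08  0.37  0.36] F [-0.  -0.1 -0.3] w 0.0854 0.0
tile_center 0.59 [ 0.28   -0.1936  0.011 ] [ 64. 139.]
tile 0.8 ((312.8169250488281, -170.602783203125), (75.21455383300781, 124.10970306396484), 59.08509826660156)
tile 0.59 ((476.32611083984375, -147.78106689453125), (61.11577224731445, 124.91089630126953), 8.401130676269531)
8 rows [0.229, 0.0, 0.876, -0.001, -0.0, 0.003]
```

View pics/w1.png

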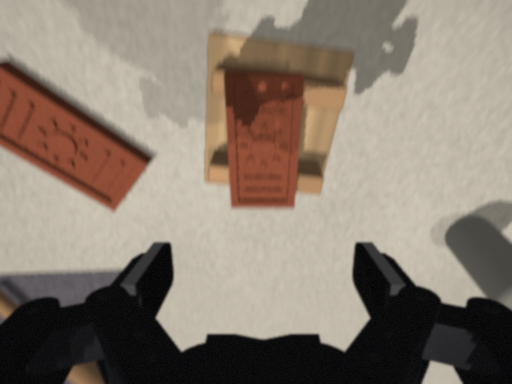

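The wrist view shows the tile at (265,140) centred between the fingers (midline about column 263), with the look-alike at the left. I'll descend and close.

```bash

python3 -m handwheel '[[[0.23,0,0.9,0,0,0,0],[0.23,0,0.9,0,0,0,0],[0.23,0,0.9,0,0,0,0],[0.23,0,0.9,0,0,0,0],[0.23,0,0.9,0,0,0,0],[0.23,0,0.9,0,0,0,0],[0.23,0,0.9,0,0,0,0],[0.23,0,0.85,0,0,0,0],[0,0,0,0,0,0,0]]]' 40
python3 where.py
python3 -m handwheel '[[[0,0,0,0,0,0,1],[0,0,0,0,0,0,1],[0,0,0,0,0,0,1],[0,0,0,0,0,0,1],[0,0,0,0,0,0,1],[0,0,0,0,0,0,1],[0,0,0,0,0,0,1],[0,0,0,0,0,0,1]]]' 40
python3 where.py; python3 go.py .477 -.148 .22 -15 8.8
```

```text
t: 10.0
tcp_pos: [0.4826, -0.1539, 0.0367]
tool_rot: [0.095, 0.646, 0.752, -0.087]
force: [-0.3, 0.0, -0.5]
width: 0.0853
finger_force: 0.0
t 10.0 grasp [ 0.4821 -0.1491  0.055 ] al -14.7 yaw 8.6 yz -0.009 q [-0.15  0.93  0.33  2.15 -0.24  0.04  0.44] F [-0.3  0.  -0.5] w 0.0853 0.0
t: 10.8
tcp_pos: [0.4813, -0.1543, 0.039]
tool_rot: [0.095, 0.646, 0.752, -0.088]
force: [-2.8, 1.0, 6.9]
width: 0.0588
finger_force: 44.1
t 10.8 grasp [ 0.4807 -0.1494  0.0574] al -14.8 yaw 8.6 yz -0.009 q [-0.15  0.93  0.34  2.16 -0.23  0.04  0.44] F [-2.8  1.   6.9] w 0.0588 44.1
8 rows [-0.251, -0.026, -0.985, -0.018, -0.002, -0.0]
```

```bash

python3 -m handwheel '[[[-0.1,0,-0.3,0,0,0,1],[-0.2,0,-0.6,0,0,0,1],[-0.25,0,-1,0,0,0,1],[-0.25,0,-1,0,0,0,1],[-0.25,0,-1,0,0,0,1],[-0.25,0,-1,0,0,0,1],[-0.25,0,-1,0,0,0,1],[-0.25,0,-1,0,0,0,1],[-0.25,0,-1,0,0,0,1],[0,0,0,0,0,0,1]]]' 50
python3 where.py
python3 - <<'E'
from h import *
f=eyes.grab_frame('wrist'); cv2.imwrite('pics/w2.png',f['img'])
E
python3 go.py .569 .168 .24 75 -1.5
```

```text
t: 11.8
tcp_pos: [0.4848, -0.1532, 0.2041]
tool_rot: [0.098, 0.646, 0.752, -0.086]
force: [0.2, 0.3, -1.8]
width: 0.0591
finger_force: 55.6
t 11.8 grasp [ 0.4841 -0.1483  0.2224] al -14.8 yaw 8.7 yz -0.004 q [-0.29  0.63  0.55  2.06 -0.15  0.45  0.44] F [ 0.2  0.3 -1.8] w 0.0591 55.6
23 rows [0.743, 0.24, 0.314, -0.065, 0.975, 0.105]
```

View pics/w2.png

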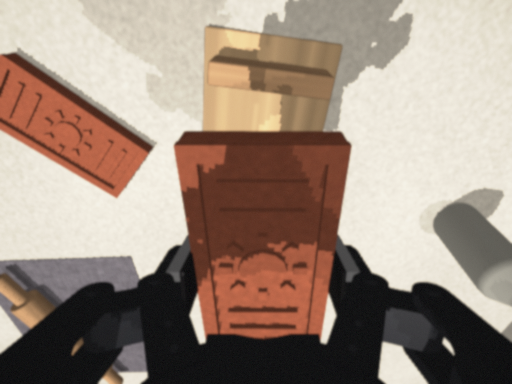

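The wrist view shows the tile held squarely, its near end edge at rows 132–146 spanning columns 178–350. I'll fit the tile-in-tool pose from these corners.

```bash
cat > pose.py <<'E'
from h import *
from scipy.optimize import least_squares
f=eyes.grab_frame('wrist'); p,r,s=R(); M=r.as_matrix()
cam=r.inv().apply(-np.array(f['R']).T@np.array(f['t']).ravel()-p); print('cam in tool',cam.round(3))
UV=np.array([[178,146],[350,146],[184,132],[345,132]],float)
def tile(v,X): # tile frame -> tool ; v: s,d,phi,yoff ; long axis along tool x, face=-z tool
    return np.array([v[0],v[3],v[1]])+Ro.from_euler('y',v[2]).apply(X)
for sg in (1,-1):
  e=sg*.06
  for flip in (1,-1):
    X=np.array([[e,-.03*flip,-.0075],[e,.03*flip,-.0075],[e,-.03*flip,.0075],[e,.03*flip,.0075]])
    o=least_squares(lambda v:np.r_[np.ravel([proj(f,p+M@x) for x in tile(v,X)]-UV), 3*(v[1]+.019)/.003*0],[0,-.019,np.radians(15),0])
    print(sg,flip,o.cost.round(1),(o.x*[1000,1000,57.3,1000]).round(1))
E
python3 pose.py
```

```text
cam in tool [ 0.072 -0.    -0.145]
1 1 9.6 [  0.6 -19.1  13.6   0.4]
1 -1 13985.1 [-33044.4 279201.1    814.9   2266.9]
-1 1 9.6 [117.2 -47.3  13.6   0.4]
-1 -1 13985.3 [-32593.  275395.4    431.6   2237. ]
```

```bash

python3 -m handwheel '[[[0.743,0.24,0.314,-0.065,0.975,0.105,1],[0.743,0.24,0.314,-0.065,0.975,0.105,1],[0.743,0.24,0.314,-0.065,0.975,0.105,1],[0.743,0.24,0.314,-0.065,0.975,0.105,1],[0.743,0.24,0.314,-0.065,0.975,0.105,1],[0.743,0.24,0.314,-0.065,0.975,0.105,1],[0.743,0.24,0.314,-0.065,0.975,0.105,1],[0.743,0.24,0.314,-0.065,0.975,0.105,1],[0.743,0.24,0.314,-0.065,0.975,0.105,1],[0.743,0.24,0.314,-0.065,0.975,0.105,1],[0.743,0.24,0.314,-0.065,0.975,0.105,1],[0.743,0.24,0.314,-0.065,0.975,0.105,1]]]' >/dev/null
python3 where.py
python3 -m handwheel '[[[0.743,0.24,0.314,-0.065,0.975,0.105,1],[0.743,0.24,0.314,-0.065,0.975,0.105,1],[0.743,0.24,0.314,-0.065,0.975,0.105,1],[0.743,0.24,0.314,-0.065,0.975,0.105,1],[0.743,0.24,0.314,-0.065,0.975,0.105,1],[0.743,0.24,0.314,-0.065,0.975,0.105,1],[0.743,0.24,0.314,-0.065,0.975,0.105,1],[0.743,0.24,0.314,-0.065,0.975,0.105,1],[0.743,0.24,0.314,-0.065,0.975,0.105,1],[0.743,0.24,0.314,-0.065,0.975,0.105,1],[0.743,0.24,0.314,-0.065,0.975,0.105,1],[0,0,0,0,0,0,1]]]' >/dev/null
python3 where.py
python3 go.py .5675 .168 .15 75.5 -1.5
```

```text
t 13.1 grasp [0.5205 0.0231 0.164 ] al 32.1 yaw 3.3 yz 0.029 q [ 0.32  0.79 -0.22  1.92 -0.69  0.66  0.81] F [ 0.1 -0.3 -3.1] w 0.059 55.5
t 14.3 grasp [0.5685 0.1673 0.236 ] al 75.0 yaw -1.6 yz -0.007 q [ 0.57  1.12 -0.75  1.82 -0.97  0.8   0.95] F [-0.6 -0.3 -2.4] w 0.0587 55.6
5 rows [-0.828, -0.007, 0.226, 0.002, 0.024, -0.021]
```

```bash

python3 -m handwheel '[[[-0.83,0,0.22,0,0.024,-0.02,1],[-0.83,0,0.22,0,0.024,-0.02,1],[-0.83,0,0.22,0,0.024,-0.02,1],[-0.83,0,0.22,0,0.024,-0.02,1],[-0.83,0,0.22,0,0.024,-0.02,1],[0,0,0,0,0,0,1]]]' >/dev/null
python3 where.py
python3 - <<'E'
from h import *
f=eyes.grab_frame('scene'); 
for n in ['tile_center','slot']:
    for d in eyes.landmark_of(n,'scene')[:2]: print(n,round(d['conf'],2),np.round(d['point'],4),np.round(proj(f,d['point'])))
g=eyes.grab_frame('top')
for n in ['tile_center','slot']:
    for d in eyes.landmark_of(n,'top')[:2]: print(n,round(d['conf'],2),np.round(d['point'],4),np.round(proj(g,d['point'])))
w=eyes.grab_frame('wrist')
a=cv2.resize(f['img'][170:280,230:360],(394,333),interpolation=cv2.INTER_CUBIC)
b=cv2.resize(g['img'][130:230,135:252],(390,333),interpolation=cv2.INTER_CUBIC)
cv2.imwrite('pics/r1.png',np.hstack([a,b]))
E
python3 go.py .5675 .168 .071 75.5 -1.5
```

```text
t 14.9 grasp [0.5677 0.1664 0.148 ] al 75.2 yaw -1.5 yz -0.001 q [ 0.57  1.28 -0.72  1.79 -0.94  0.75  1.06] F [ 1.   0.3 -2.8] w 0.0588 55.6
tile_center 0.73 [ 0.2786 -0.1929  0.0115] [251. 141.]
tile_center 0.69 [0.5656 0.1654 0.1492] [307. 194.]
slot 0.58 [0.5677 0.171  0.0096] [306. 242.]
tile_center 0.8 [0.5711 0.1693 0.1527] [185. 161.]
tile_center 0.75 [ 0.2779 -0.1986  0.0064] [328. 276.]
slot 0.56 [0.5666 0.1679 0.0105] [193. 175.]
4 rows [-0.991, -0.017, 0.258, -0.001, 0.004, 0.016]
```

View pics/r1.png

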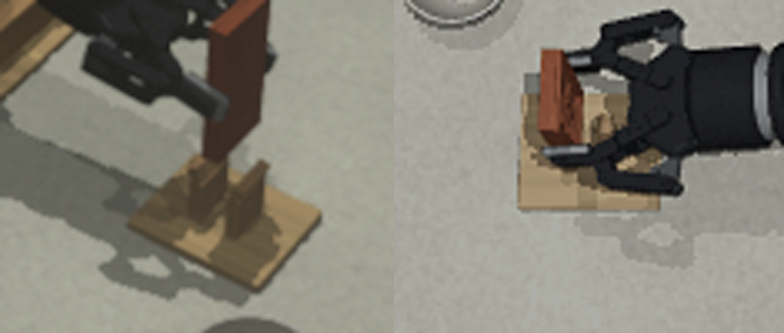

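The picture shows the tile hanging vertically over the slot in both views (scene crop tile at about (235,80), walls at (210,195) and (245,205)). I'll lower it with y shifted about 2.5 mm.

```bash
python3 go.py .5675 .169 .09 75.7 -1.5 5
python3 -m handwheel '[[[-0.55,0,0.28,0,0.02,0,1],[-0.55,0,0.28,0,0.02,0,1],[-0.55,0,0.28,0,0.02,0,1],[-0.55,0,0.28,0,0.02,0,1],[-0.55,0,0.22,0,0.02,0,1],[0,0,0,0,0,0,1]]]'
python3 where.py; python3 go.py .5675 .169 .071 75.7 -1.5 4
```

```text
5 rows [-0.606, -0.014, 0.168, -0.001, 0.013, 0.013]
t: 15.85
tcp_pos: [0.5706, 0.1973, 0.0859]
tool_rot: [-0.428, 0.565, 0.55, 0.441]
force: [0.2, -6.9, 1.4]
width: 0.0589
finger_force: 58.2
t 15.85 grasp [0.57   0.1789 0.0905] al 75.9 yaw -1.6 yz 0.002 q [ 0.55  1.39 -0.72  1.74 -0.93  0.72  1.12] F [ 0.2 -6.9  1.4] w 0.0589 58.2
4 rows [-0.268, -0.029, -0.06, 0.009, -0.012, 0.006]
```

```bash
python3 go.py .5675 .169 .1 75.7 -1.5 4
```

```text
4 rows [0.083, -0.029, -0.149, 0.009, -0.012, 0.006]
```

```bash

python3 -m handwheel '[[[0.08,-0.03,-0.15,0,0,0,1],[0.08,-0.03,-0.15,0,0,0,1],[0.08,-0.03,-0.15,0,0,0,1],[0.08,-0.03,-0.15,0,0,0,1],[0,0,0,0,0,0,1],[0,0,0,0,0,0,1]]]' >/dev/null
python3 where.py; python3 go.py .5675 .169 .073 75.7 -1.5 6
python3 - <<'E'
from h import *
f=eyes.grab_frame('scene'); g=eyes.grab_frame('top')
a=cv2.resize(f['img'][190:280,250:360],(394,322),interpolation=cv2.INTER_CUBIC)
b=cv2.resize(g['img'][130:230,135:252],(390,322),interpolation=cv2.INTER_CUBIC)
cv2.imwrite('pics/r2.png',np.hstack([a,b]))
E
```

```text
t 16.45 grasp [0.5652 0.1718 0.1013] al 75.9 yaw -1.3 yz 0.002 q [ 0.56  1.37 -0.72  1.76 -0.93  0.74  1.11] F [ 0.7  5.4 -6.2] w 0.0589 56.2
6 rows [-0.235, 0.02, 0.036, -0.008, -0.01, 0.007]
```

View pics/r2.png

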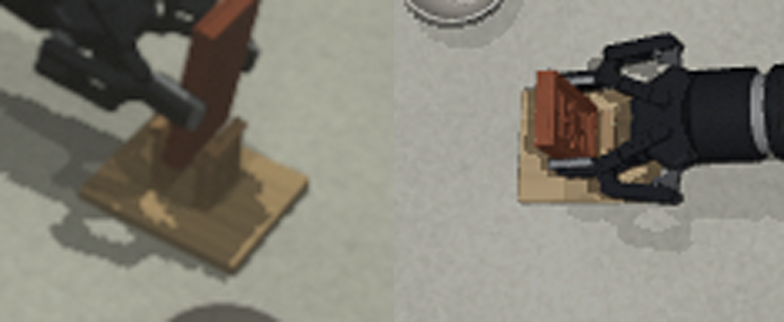

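```bash
cat > lean.py <<'E'
from h import *
f=eyes.grab_frame('wrist'); p,r,s=R(); M=r.as_matrix()
ms=[d for d in eyes.cut_out('tile','wrist')]
hsv=cv2.cvtColor(f['img'],cv2.COLOR_BGR2HSV)
red=((hsv[...,0]<12)&(hsv[...,1]>110)&(hsv[...,2]>30))
def top(m):
    return [int(np.argmax(m[:,c])) if m[:,c].any() else -1 for c in (220,264,310)]
for d in ms: print('mask',round(d['conf'],2),d['mask'].sum(),top(d['mask']))
print('red',top(red),[ (np.flatnonzero(red[k]).min(),np.flatnonzero(red[k]).max()) for k in (150,200) if red[k].any()])
for ph in range(-10,41,4):
    pt=lambda X:proj(f,p+M@(np.array([.0006,.0004,-.0191])+Ro.from_euler('y',ph,degrees=True).apply(X)))
    Mt=M@Ro.from_euler('y',ph,degrees=True).as_matrix()
    print(ph,[pt([.06,y,z]).round().tolist() for y in (-.03,.03) for z in (-.0075,.0075)],'lean(top to +y) deg %.1f'%np.degrees(np.arctan2(Mt[1,0],Mt[2,0])))
E
python3 lean.py
```

```text
mask 0.77 30425 [128, 128, 128]
red [129, 129, 129] [(np.int64(182), np.int64(342)), (np.int64(188), np.int64(337))]
-10 [[193.0, 131.0], [200.0, 134.0], [340.0, 131.0], [332.0, 134.0]] lean(top to +y) deg 24.0
-6 [[190.0, 132.0], [198.0, 133.0], [343.0, 132.0], [334.0, 133.0]] lean(top to +y) deg 20.0
-2 [[188.0, 134.0], [196.0, 132.0], [346.0, 134.0], [336.0, 132.0]] lean(top to +y) deg 16.0
2 [[185.0, 137.0], [194.0, 131.0], [349.0, 137.0], [339.0, 131.0]] lean(top to +y) deg 12.0
6 [[183.0, 140.0], [192.0, 132.0], [352.0, 140.0], [341.0, 132.0]] lean(top to +y) deg 8.0
10 [[180.0, 145.0], [189.0, 133.0], [355.0, 145.0], [344.0, 133.0]] lean(top to +y) deg 4.0
14 [[177.0, 151.0], [187.0, 135.0], [358.0, 151.0], [347.0, 135.0]] lean(top to +y) deg 0.0
18 [[174.0, 158.0], [184.0, 138.0], [361.0, 158.0], [350.0, 138.0]] lean(top to +y) deg -3.9
22 [[171.0, 166.0], [181.0, 142.0], [364.0, 166.0], [353.0, 142.0]] lean(top to +y) deg -7.9
26 [[168.0, 175.0], [179.0, 147.0], [367.0, 176.0], [356.0, 147.0]] lean(top to +y) deg -11.9
30 [[166.0, 186.0], [176.0, 154.0], [370.0, 186.0], [359.0, 154.0]] lean(top to +y) deg -15.9
34 [[163.0, 198.0], [173.0, 161.0], [373.0, 198.0], [362.0, 161.0]] lean(top to +y) deg -19.9
38 [[160.0, 212.0], [170.0, 170.0], [376.0, 212.0], [365.0, 170.0]] lean(top to +y) deg -23.9
```

```bash
python3 - <<'E'
from h import *
f=eyes.grab_frame('wrist')
cv2.imwrite('pics/w3.png',cv2.resize(f['img'][90:340,150:380],(552,600),interpolation=cv2.INTER_CUBIC))
E
```

```text
(no output)
```

View pics/w3.png

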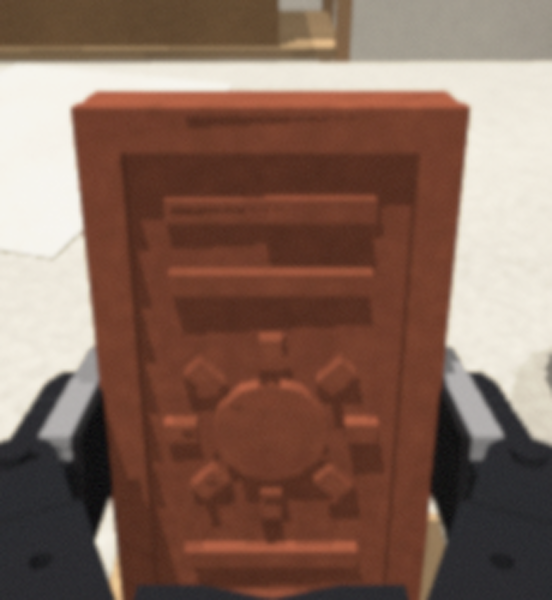

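The crop shows the tile still centred between the pads, its face edge at row 135 and back edge at row 129. So it has pivoted about 11° in the grip, with its top towards +y.

```bash
sed -i 's/^UV=.*/UV=np.array([[180.4,134.6],[345,134.6],[188.8,128.7],[337.5,128.7]])/' pose.py; python3 pose.py | head -2; python3 where.py
python3 go.py .5675 .167 .105 82 -1.5 6
```

```text
cam in tool [ 0.073 -0.001 -0.142]
1 1 1.2 [  1.7 -19.3   3.3  -1. ]
t 16.75 grasp [0.5652 0.1718 0.1014] al 76.0 yaw -1.3 yz 0.002 q [ 0.56  1.37 -0.72  1.76 -0.93  0.74  1.11] F [ 0.9  6.1 -5.8] w 0.0589 56.2
6 rows [0.038, 0.021, -0.045, -0.008, 0.252, 0.006]
```

```bash

python3 -m handwheel '[[[0.05,0.02,-0.02,0,0.25,0,1],[0.05,0.02,-0.02,0,0.25,0,1],[0.05,0.02,-0.02,0,0.25,0,1],[0.05,0.02,-0.02,0,0.25,0,1],[0.05,0.02,-0.02,0,0.25,0,1],[0.05,0.02,-0.02,0,0.25,0,1],[0,0,0,0,0,0,1]]]' >/dev/null
python3 where.py; python3 go.py .5675 .17 .085 82 -1.5 4; python3 go.py .5675 .17 .072 82 -1.5 7;
```

```text
t 17.45 grasp [0.5689 0.168  0.1049] al 81.9 yaw -1.5 yz 0.002 q [ 0.58  1.43 -0.74  1.71 -0.91  0.82  1.12] F [-0.1  0.1 -2.4] w 0.0591 57.1
4 rows [-0.242, -0.019, 0.059, 0.001, 0.008, 0.008]
7 rows [-0.23, -0.011, 0.047, 0.0, 0.005, 0.005]
```

```bash

python3 -m handwheel '[[[-0.24,-0.02,0.06,0,0,0,1],[-0.24,-0.02,0.06,0,0,0,1],[-0.24,-0.02,0.06,0,0,0,1],[-0.24,-0.02,0.06,0,0,0,1],[0,0,0,0,0,0,1]]]' >/dev/null
python3 where.py; python3 go.py .5675 .17 .074 82 -1.5 4;python3 lean.py | head -2
```

```text
t 17.95 grasp [0.5668 0.1707 0.0849] al 81.8 yaw -1.4 yz 0.002 q [ 0.58  1.47 -0.73  1.7  -0.91  0.81  1.14] F [-0.1 -0.2 -2.2] w 0.0593 57.1
4 rows [-0.135, 0.009, 0.011, -0.004, 0.011, 0.007]
mask 0.7 30271 [127, 128, 128]
red [127, 127, 128] [(np.int64(183), np.int64(342)), (np.int64(188), np.int64(337))]
```

Free of contact inside the slot, so I'll lower gently to the floor.

```bash

python3 -m handwheel '[[[-0.14,0,0,0,0,0,1],[-0.14,0,0.01,0,0,0,1],[-0.14,0,0,0,0,0,1],[-0.14,0,0.01,0,0,0,1],[0,0,0,0,0,0,1]]]' >/dev/null
python3 where.py
python3 -m handwheel '[[[-0.08,0,0,0,0,0,1],[-0.08,0,0,0,0,0,1],[0,0,0,0,0,0,1]]]' >/dev/null
python3 where.py
```

```text
t 18.55 grasp [0.5671 0.1693 0.0741] al 81.8 yaw -1.4 yz 0.002 q [ 0.58  1.48 -0.72  1.69 -0.9   0.82  1.14] F [-1.  -0.6 -2.1] w 0.0589 57.1
t 18.85 grasp [0.5671 0.1689 0.0713] al 81.8 yaw -1.4 yz 0.003 q [ 0.58  1.49 -0.72  1.68 -0.89  0.82  1.15] F [ 0.3  0.1 -3.1] w 0.059 57.1
```

```bash

python3 -m handwheel '[[[-0.1,0,0,0,0,0,1],[0,0,0,0,0,0,1]]]' >/dev/null
python3 where.py
python3 -m handwheel '[[[-0.08,0,0,0,0,0,1],[0,0,0,0,0,0,1]]]' >/dev/null
python3 where.py
```

```text
t 19.05 grasp [0.5671 0.1686 0.0693] al 81.8 yaw -1.4 yz 0.003 q [ 0.58  1.49 -0.72  1.68 -0.89  0.82  1.15] F [-0.5  0.6 -2.8] w 0.0592 57.1
t 19.25 grasp [0.5671 0.1687 0.069 ] al 82.0 yaw -1.4 yz 0.003 q [ 0.58  1.49 -0.72  1.68 -0.89  0.82  1.15] F [-0.3 -1.8  0.7] w 0.0589 57.3
```

```bash

python3 -m handwheel '[[[-0.05,0,0,0,0,0,1],[0,0,0,0,0,0,1]]]' 20 >/dev/null
python3 where.py
python3 -m handwheel '[[[0,0,0,0,0,0,0.3],[0,0,0,0,0,0,0.25],[0,0,0,0,0,0,0.15],[0,0,0,0,0,0,0],[0,0,0,0,0,0,0],[0,0,0,0,0,0,0]]]' >/dev/null
python3 where.py; python3 go.py .5675 .08 .09 70 -1.5 6
cp pose.py pw.py; python3 - <<'E'
from h import *
f=eyes.grab_frame('wrist');g=eyes.grab_frame('scene')
b=cv2.resize(g['img'][180:280,250:360],(363,330),interpolation=cv2.INTER_CUBIC)
a=cv2.resize(f['img'][90:340,150:380],(304,330),interpolation=cv2.INTER_CUBIC)
cv2.imwrite('pics/rel.png',np.hstack([a,b]))
E
```

```text
t 19.45 grasp [0.5671 0.1688 0.0689] al 82.1 yaw -1.4 yz 0.003 q [ 0.58  1.49 -0.72  1.68 -0.89  0.82  1.15] F [-0.5 -2.6  5.1] w 0.059 57.5
t 20.05 grasp [0.5671 0.1683 0.0668] al 81.8 yaw -1.4 yz 0.003 q [ 0.58  1.49 -0.72  1.68 -0.89  0.82  1.15] F [ 0.8 -0.3  0.1] w 0.0854 0.0
6 rows [-0.011, 0.023, -0.762, -0.001, -0.493, 0.007]
```

View pics/rel.png

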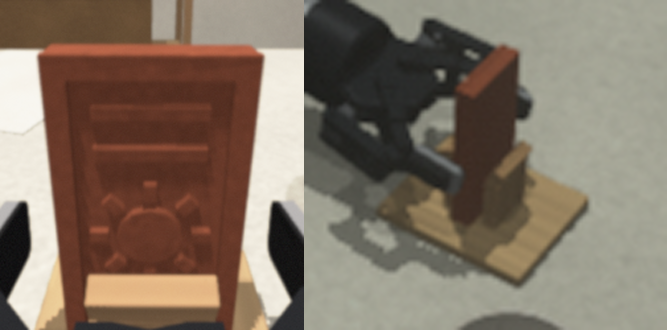

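The tile stands free in the slot, seen in both crops (scene crop top at (490,65)). From the wrist corners I'll fit its standing pose, then retreat.

```bash
sed -i 's/^UV=.*/UV=np.array([[179.5,133.1],[349,133.1],[186.3,124],[344.4,124]])/' pose.py; cat >> pose.py <<'E'
    if sg==1 and flip==1:
        Mt=M@Ro.from_euler('y',o.x[2]).as_matrix(); c=p+M@np.array([o.x[0],o.x[3],o.x[1]])
        print('centre',c.round(4),'lean top to +y',np.degrees(np.arctan2(Mt[1,0],Mt[2,0])).round(1))
E
python3 pose.py|sed -n 2,3p
python3 -m handwheel '[[[0,0,-0.7,0,0,0,0],[0,0,-0.8,0,0,0,0],[0,0,-0.8,0,-0.5,0,0],[0,0,-0.8,0,-0.5,0,0],[0,0,-0.8,0,-0.5,0,0],[0,0,-0.8,0,-0.5,0,0]]]' >/dev/null
python3 where.py; python3 go.py .5675 .06 .26 45 -1.5; python3 go.py .5675 .168 .30 0 -1.5
```

```text
1 1 9.8 [  3.8 -18.4   8.5  -0.4]
centre [0.5667 0.1695 0.0706] lean top to +y -0.4
t 20.8 grasp [0.565  0.0738 0.0863] al 73.7 yaw -1.5 yz 0.003 q [ 0.64  1.34 -0.6   1.67 -0.8   0.9   1.05] F [-1.1  0.   0.7] w 0.0855 0.0
8 rows [0.86, 0.02, -0.607, 0.004, -0.897, 0.004]
19 rows [0.521, 0.001, -0.306, 0.002, -0.97, 0.001]
```

```bash

python3 -m handwheel '[[[0.86,0.02,-0.607,0,-0.897,0,0],[0.86,0.02,-0.607,0,-0.897,0,0],[0.86,0.02,-0.607,0,-0.897,0,0],[0.86,0.02,-0.607,0,-0.897,0,0],[0.86,0.02,-0.607,0,-0.897,0,0],[0.86,0.02,-0.607,0,-0.897,0,0],[0.86,0.02,-0.607,0,-0.897,0,0],[0.86,0.02,-0.607,0,-0.897,0,0]]]' >/dev/null
python3 where.py; python3 go.py .5675 .168 .30 -8 -1.5 14; 
```

```text
t 21.6 grasp [0.5671 0.0602 0.2615] al 44.9 yaw -1.6 yz 0.003 q [ 0.43  0.76 -0.39  1.76 -0.7   0.88  0.62] F [0.4 0.1 0.3] w 0.0858 0.0
14 rows [0.361, -0.009, 0.003, 0.004, -0.945, -0.001]
```

```bash

python3 -m handwheel '[[[0.361,0,0,0,-0.945,0,0],[0.361,0,0,0,-0.945,0,0],[0.361,0,0,0,-0.945,0,0],[0.361,0,0,0,-0.945,0,0],[0.361,0,0,0,-0.945,0,0],[0.361,0,0,0,-0.945,0,0],[0.361,0,0,0,-0.945,0,0],[0.361,0,0,0,-0.945,0,0],[0.361,0,0,0,-0.945,0,0],[0.361,0,0,0,-0.945,0,0],[0.361,0,0,0,-0.945,0,0],[0.361,0,0,0,-0.945,0,0]]]' >/dev/null
python3 where.py; python3 go.py .567 .27 .25 -62 -1.5 ; 
```

```text
t 22.8 grasp [0.5693 0.1513 0.3016] al -0.4 yaw -1.6 yz 0.003 q [-0.43  0.58  0.15  1.63 -0.09  0.94 -0.28] F [0.3 0.  0.4] w 0.0855 0.0
16 rows [0.358, -0.018, -0.045, 0.002, -0.962, -0.003]
```

```bash

python3 -m handwheel '[[[0.358,-0.018,-0.045,0,-0.962,0,0],[0.358,-0.018,-0.045,0,-0.962,0,0],[0.358,-0.018,-0.045,0,-0.962,0,0],[0.358,-0.018,-0.045,0,-0.962,0,0],[0.358,-0.018,-0.045,0,-0.962,0,0],[0.358,-0.018,-0.045,0,-0.962,0,0],[0.358,-0.018,-0.045,0,-0.962,0,0],[0.358,-0.018,-0.045,0,-0.962,0,0]]]' >/dev/null
python3 -m handwheel '[[[0.358,-0.018,-0.045,0,-0.962,0,0],[0.358,-0.018,-0.045,0,-0.962,0,0],[0.358,-0.018,-0.045,0,-0.962,0,0],[0.358,-0.018,-0.045,0,-0.962,0,0],[0.358,-0.018,-0.045,0,-0.962,0,0],[0.358,-0.018,-0.045,0,-0.962,0,0],[0.358,-0.018,-0.045,0,-0.962,0,0],[0.358,-0.018,-0.045,0,-0.962,0,0]]]' >/dev/null
python3 where.py; python3 go.py .567 .27 .128 -62 -1.5 ; 
```

```text
t 24.4 grasp [0.5669 0.2709 0.25  ] al -61.9 yaw -1.6 yz 0.004 q [-1.    1.17  0.49  1.06  0.35  1.7  -0.73] F [-0.  -0.5 -0.8] w 0.0852 0.0
6 rows [0.894, -0.002, 0.485, 0.002, -0.003, -0.01]
```

```bash

python3 -m handwheel '[[[0.894,0,0.485,0,0,0,0],[0.894,0,0.485,0,0,0,0],[0.894,0,0.485,0,0,0,0],[0.894,0,0.485,0,0,0,0],[0.894,0,0.485,0,0,0,0],[0.894,0,0.485,0,0,0,0],[0,0,0,0,0,0,0]]]' >/dev/null
python3 where.py; python3 go.py .5667 .1695 .072 -62 -1.5 8
python3 - <<'E'
from h import *
f=eyes.grab_frame('wrist')
for n in ['tile_center','slot']:
    for d in eyes.landmark_of(n,'wrist')[:2]: print(n,round(d['conf'],2),np.round(d['point'],4),np.round(proj(f,d['point'])))
E
```

```text
t 25.1 grasp [0.5654 0.2702 0.1236] al -61.9 yaw -1.5 yz -0.002 q [-0.99  1.33  0.46  1.06  0.3   1.58 -0.83] F [ 0.3 -0.4 -0.3] w 0.0855 0.0
8 rows [-0.012, 0.025, 0.706, -0.001, -0.003, 0.004]
tile_center 0.65 [0.5668 0.168  0.066 ] [269. 188.]
tile_center 0.56 [ 0.282  -0.1958  0.0112] [131. 200.]
slot 0.83 [0.5712 0.1725 0.0111] [274. 123.]
```

```bash

python3 -m handwheel '[[[-0.02,0.03,0.7,0,0,0,0],[-0.02,0.03,0.7,0,0,0,0],[-0.02,0.03,0.7,0,0,0,0],[-0.02,0.03,0.7,0,0,0,0],[-0.02,0.03,0.7,0,0,0,0],[0,0.03,0.7,0,0,0,0],[0,0.02,0.7,0,0,0,0],[0,0.02,0.7,0,0,0,0],[0,0,0,0,0,0,0]]]' >/dev/null
python3 where.py
python3 -m handwheel '[[[0,0,0,0,0,0,1],[0,0,0,0,0,0,1],[0,0,0,0,0,0,1],[0,0,0,0,0,0,1],[0,0,0,0,0,0,1],[0,0,0,0,0,0,1],[0,0,0,0,0,0,1],[0,0,0,0,0,0,1]]]' 70 >/dev/null
python3 where.py; python3 go.py .567 .169 .072 -62 -1.5 3; python3 go.py .567 .169 .22 -62 -1.5
```

```text
t 26.15 grasp [0.5692 0.1695 0.0773] al -61.9 yaw -1.6 yz 0.004 q [-0.93  1.33  0.47  1.3   0.34  1.31 -0.88] F [ 0.2  0.2 -0. ] w 0.0853 0.0
t 26.95 grasp [0.5694 0.1721 0.0772] al -61.8 yaw -1.4 yz 0.004 q [-0.93  1.33  0.47  1.3   0.34  1.31 -0.88] F [-0.8  3.2  5.8] w 0.0585 77.1
3 rows [0.05, -0.041, 0.087, 0.019, -0.019, -0.013]
7 rows [-0.911, -0.015, -0.461, 0.008, -0.008, -0.005]
```

```bash

python3 -m handwheel '[[[-0.2,0,-0.1,0,0,0,1],[-0.45,0,-0.23,0,0,0,1],[-0.9,0,-0.46,0,0,0,1],[-0.9,0,-0.46,0,0,0,1],[-0.9,0,-0.46,0,0,0,1],[-0.9,0,-0.46,0,0,0,1],[-0.9,0,-0.46,0,0,0,1],[-0.9,0,-0.46,0,0,0,1],[-0.9,0,-0.46,0,0,0,1],[0,0,0,0,0,0,1]]]' >/dev/null
python3 where.py
python3 go.py .52 .02 .23 -17 0
python3 - <<'E'
from h import *
f=eyes.grab_frame('wrist')
cv2.imwrite('pics/w4.png',cv2.resize(f['img'][60:340,150:380],(493,600),interpolation=cv2.INTER_CUBIC))
for d in eyes.landmark_of('tile_center','wrist')[:2]: print(round(d['conf'],2),np.round(d['point'],4),np.round(proj(f,d['point'])))
E
```

```text
t 27.95 grasp [0.5698 0.1679 0.2359] al -61.7 yaw -1.4 yz 0.008 q [-0.95  1.1   0.52  1.35  0.4   1.44 -0.76] F [ 0.4 -0.7 -2. ] w 0.0582 79.4
12 rows [-0.4, -0.198, 0.435, -0.012, 0.931, -0.03]
0.92 [0.5702 0.1605 0.2285] [266. 247.]
```

View pics/w4.png

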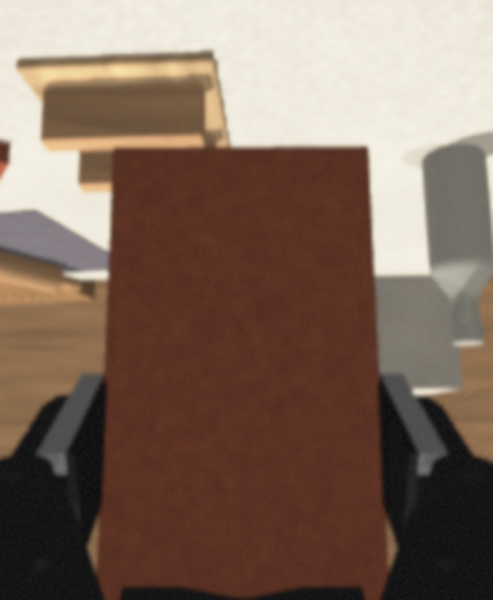

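The wrist view shows the plain back held squarely, its lower end edge at row 129 spanning columns 202–322. I'll fit the tile's tilt in the grip.

```bash
cat > pose2.py <<'E'
from plan import *
f=eyes.grab_frame('wrist'); p,r,s=R(); M=r.as_matrix()
hsv=cv2.cvtColor(f['img'],cv2.COLOR_BGR2HSV)
red=((hsv[...,0]<12)|(hsv[...,0]>172))&(hsv[...,1]>120)
top=np.median([np.argmax(red[100:,c])+100 for c in range(225,300,5)])
ed=[]
for k in range(int(top)+8,230,12):
    c=np.flatnonzero(red[k,150:380])+150; ed.append((k,c.min(),c.max()))
print(top,ed[0],ed[-1])
def pr(v,X): return proj(f,p+M@(np.array([v[0],v[3],v[1]])+Ro.from_euler('y',v[2]).apply(Ro.from_euler('z',v[4]).apply(X))))
def res(v):
    o=[(pr(v,[.06,0,-.0075])[1]-top)]
    for sd,i in ((-1,1),(1,2)):
        A=pr(v,[.06,.03*sd,-.0075]);B=pr(v,[-.03,.03*sd,-.0075])
        for e in ed: o.append(.5*(A[0]+(B[0]-A[0])*(e[0]-A[1])/(B[1]-A[1])-e[i]))
    return np.r_[o,(v[1]+.019)/.004,(v[0]-.004)/.006,v[4]/.03]
for ph in (-.5,0,.5):
    o=least_squares(res,[0.005,-.019,ph,0,0]); print(o.cost.round(2),(o.x*[1000,1000,57.3,1000,57.3]).round(1))
    best=o if ph==-.5 or o.cost<best.cost else best
v=best.x; Mt=M@Ro.from_euler('y',v[2]).as_matrix()@Ro.from_euler('z',v[4]).as_matrix()
print('centre',(p+M@[v[0],v[3],v[1]]).round(4),'long axis',Mt[:,0].round(3),'back normal',(-Mt[:,2]).round(3))
E
python3 pose2.py
```

```text
130.0 (138, np.int64(150), np.int64(320)) (222, np.int64(200), np.int64(324))
250.76 [-0.6  4.4  3.4  2.1 -7.2]
250.76 [-0.6  4.4  3.4  2.1 -7.2]
250.76 [-0.6  4.4  3.5  2.1 -7.2]
centre [0.5696 0.1474 0.2208] long axis [-0.11   0.524 -0.844] back normal [0.02  0.851 0.526]
```

```bash
sed -i "s/^red=.*/red=[d['mask'] for d in eyes.cut_out('tile','wrist') if d['mask'][200,264]][0]/" pose2.py; python3 pose2.py
```

```text
129.0 (137, np.int64(202), np.int64(321)) (221, np.int64(199), np.int64(325))
2.33 [  2.8 -11.9 -32.7  -1.   -0.1]
2.33 [  2.8 -11.9 -32.7  -1.   -0.1]
2.33 [  2.8 -11.9 -32.7  -1.   -0.1]
centre [0.5667 0.1634 0.2251] long axis [-0.003 -0.079 -0.997] back normal [ 0.025  0.997 -0.079]
```

```bash

python3 -m handwheel '[[[-0.4,-0.2,0.435,0,0.931,-0.03,1],[-0.4,-0.2,0.435,0,0.931,-0.03,1],[-0.4,-0.2,0.435,0,0.931,-0.03,1],[-0.4,-0.2,0.435,0,0.931,-0.03,1],[-0.4,-0.2,0.435,0,0.931,-0.03,1],[-0.4,-0.2,0.435,0,0.931,-0.03,1],[-0.4,-0.2,0.435,0,0.931,-0.03,1],[-0.4,-0.2,0.435,0,0.931,-0.03,1],[-0.4,-0.2,0.435,0,0.931,-0.03,1],[-0.4,-0.2,0.435,0,0.931,-0.03,1],[-0.4,-0.2,0.435,0,0.931,-0.03,1],[-0.4,-0.2,0.435,0,0.931,-0.03,1]]]' >/dev/null
python3 where.py
python3 go.py .482 -.143 .18 29.5 1.7 12
```

```text
t 29.4 grasp [0.5169 0.0193 0.2263] al -17.0 yaw -0.3 yz -0.014 q [-0.45  0.64  0.25  1.9   0.21  0.72 -0.41] F [-0.1 -0.2 -2.2] w 0.058 79.2
12 rows [-0.642, -0.151, 0.145, -0.013, 0.969, -0.045]
```

```bash

python3 -m handwheel '[[[-0.642,-0.151,0.145,-0.013,0.969,-0.045,1],[-0.642,-0.151,0.145,-0.013,0.969,-0.045,1],[-0.642,-0.151,0.145,-0.013,0.969,-0.045,1],[-0.642,-0.151,0.145,-0.013,0.969,-0.045,1],[-0.642,-0.151,0.145,-0.013,0.969,-0.045,1],[-0.642,-0.151,0.145,-0.013,0.969,-0.045,1],[-0.642,-0.151,0.145,-0.013,0.969,-0.045,1],[-0.642,-0.151,0.145,-0.013,0.969,-0.045,1],[-0.642,-0.151,0.145,-0.013,0.969,-0.045,1],[-0.642,-0.151,0.145,-0.013,0.969,-0.045,1],[-0.642,-0.151,0.145,-0.013,0.969,-0.045,1],[0,0,0,0,0,0,1]]]' >/dev/null
python3 where.py; python3 pose2.py
python3 - <<'E'
from h import *
for c in ('top','scene'):
    f=eyes.grab_frame(c)
    for d in eyes.landmark_of('tile_center',c)[:2]: print(c,round(d['conf'],2),np.round(d['point'],4))
E
```

```text
t 30.6 grasp [ 0.483  -0.1364  0.186 ] al 25.5 yaw 1.1 yz -0.007 q [ 0.65  0.76 -0.38  1.85 -0.23  0.76  0.55] F [ 0.6 -0.8 -2.9] w 0.0582 79.2
129.0 (137, np.int64(202), np.int64(321)) (221, np.int64(199), np.int64(325))
2.89 [  2.1 -11.1 -33.3  -2.   -0.1]
2.89 [  2.1 -11.1 -33.3  -2.   -0.1]
2.89 [  2.1 -11.1 -33.3  -2.   -0.1]
centre [ 0.4816 -0.1284  0.181 ] long axis [-0.024  0.991 -0.135] back normal [0.002 0.135 0.991]
top 0.78 [ 0.4851 -0.1242  0.1834]
top 0.76 [ 0.273  -0.196   0.0082]
scene 0.82 [ 0.4847 -0.1273  0.1811]
```

```bash
python3 go.py .4815 -.150 .085 32 1.7 8
```

```text
8 rows [-0.413, -0.03, 0.515, -0.0, 0.201, 0.0]
```

```bash

python3 -m handwheel '[[[-0.41,-0.03,0.515,0,0.2,-0.02,1],[-0.41,-0.03,0.515,0,0.2,-0.02,1],[-0.41,-0.03,0.515,0,0.2,-0.02,1],[-0.41,-0.03,0.515,0,0.2,-0.02,1],[-0.41,-0.03,0.515,0,0.2,-0.02,1],[-0.41,-0.03,0.515,0,0.2,-0.02,1],[-0.41,-0.03,0.515,0,0.2,-0.02,1],[-0.41,-0.03,0.515,0,0.2,-0.02,1],[0,0,0,0,0,0,1]]]' >/dev/null
python3 where.py; python3 pose2.py|tail -1
python3 go.py .4815 -.150 .066 32 1.7 6
python3 - <<'E'
from h import *
for c in ('top','scene'):
    f=eyes.grab_frame(c)
    for n in('tile_center','stand_top'):
        for d in eyes.landmark_of(n,c)[:1]: print(c,n,round(d['conf'],2),np.round(d['point'],4))
    if c=='top':
        for d in eyes.cut_out('tile',c)[:2]:
            m=d['mask'].astype(np.uint8); k=max(cv2.findContours(m,0,1)[0],key=cv2.contourArea)[:,0]
            P=np.array([ray(f,p,.09)[:2] for p in k.astype(float)],np.float32); print(cv2.minAreaRect(P*1000))
E
```

```text
t 31.8 grasp [ 0.4804 -0.1518  0.0826] al 32.0 yaw 2.0 yz 0.002 q [ 0.74  0.98 -0.42  1.82 -0.23  0.67  0.68] F [-0.6  0.4 -2.7] w 0.0581 79.1
centre [ 0.479  -0.1434  0.0782] long axis [-0.041  0.999 -0.011] back normal [-0.004  0.011  1.   ]
6 rows [-0.076, -0.0, 0.135, 0.0, -0.001, 0.02]
top tile_center 0.86 [ 0.2771 -0.193   0.0081]
top stand_top 0.68 [ 0.4837 -0.1474  0.0473]
((745.7240600585938, -245.3272705078125), (54.42182159423828, 117.3381118774414), 61.6395263671875)
((478.63507080078125, -131.09036254882812), (61.123191833496094, 97.78131103515625), 3.369645595550537)
scene tile_center 0.97 [ 0.4811 -0.1453  0.0772]
scene stand_top 0.73 [ 0.4821 -0.1423  0.0465]
```

```bash

python3 -m handwheel '[[[-0.08,0.01,0.14,0,0,0.01,1],[-0.08,0.01,0.14,0,0,0.01,1],[-0.08,0.01,0.14,0,0,0.01,1],[-0.08,0.01,0.14,0,0,0.01,1],[-0.08,0.01,0.14,0,0,0.01,1],[0,0,0,0,0,0,1]]]' >/dev/null
python3 where.py
python3 -m handwheel '[[[-0.05,0.01,0.08,0,0,0,1],[0,0,0,0,0,0,1]]]' >/dev/null
python3 where.py
python3 -m handwheel '[[[-0.05,0.01,0.08,0,0,0,1],[0,0,0,0,0,0,1]]]' >/dev/null
python3 where.py
```

```text
t 32.85 grasp [ 0.4824 -0.1502  0.0682] al 32.0 yaw 1.9 yz 0.002 q [ 0.74  1.01 -0.42  1.82 -0.23  0.64  0.69] F [ 0.3  0.9 -2.5] w 0.0583 79.2
t 33.05 grasp [ 0.4828 -0.1504  0.0667] al 32.0 yaw 1.9 yz 0.003 q [ 0.74  1.01 -0.42  1.82 -0.23  0.64  0.69] F [-0.2  0.1 -1.7] w 0.0583 79.2
t 33.25 grasp [ 0.483  -0.1502  0.0655] al 32.0 yaw 1.9 yz 0.003 q [ 0.74  1.01 -0.42  1.82 -0.23  0.64  0.69] F [-1.4 -0.4  4.6] w 0.0584 80.1
```

```bash
python3 - <<'E'
from h import *
p,r,s=R(); print(np.round(s['force'],2),np.round(s['torque'],3),p.round(4))
for c in ('top','scene'):
    f=eyes.grab_frame(c)
    for d in eyes.landmark_of('tile_center',c)[:2]: print(c,round(d['conf'],2),np.round(d['point'],4))
E
python3 pose2.py
python3 -m handwheel '[[[-0.03,0,0.05,0,0,0,1],[0,0,0,0,0,0,1]]]' >/dev/null
python3 where.py; python3 -c "
from h import *
p,r,s=R(); print(np.round(s['torque'],3))"
```

```text
[-1.41 -0.43  4.57] [-0.568  0.36   0.076] [ 0.4827 -0.1401  0.0494]
top 0.92 [ 0.4876 -0.1436  0.0586]
top 0.58 [ 0.276  -0.1954  0.0072]
scene 0.95 [ 0.4824 -0.144   0.0577]
scene 0.82 [ 0.2788 -0.1956  0.0093]
130.0 (138, np.int64(202), np.int64(321)) (222, np.int64(198), np.int64(325))
2.61 [  4.6 -11.5 -33.3  -1.4   0. ]
2.61 [  4.6 -11.5 -33.3  -1.4   0. ]
2.61 [  4.6 -11.5 -33.3  -1.4   0. ]
centre [ 0.4813 -0.1423  0.0615] long axis [-0.034  0.999 -0.023] back normal [-0.004  0.023  1.   ]
t 33.75 grasp [ 0.483  -0.1501  0.0649] al 32.0 yaw 2.0 yz 0.003 q [ 0.74  1.01 -0.42  1.82 -0.22  0.64  0.69] F [-2.4 -2.2 11.7] w 0.0581 81.1
[-0.286  0.706  0.196]
```

```bash

python3 -m handwheel '[[[0,0,0,0,0.25,0,1],[0,0,0,0,0.25,0,1],[0,0,0,0,0,0,1]]]' >/dev/null
python3 where.py; python3 -c "
from h import *
p,r,s=R(); print(np.round(s['torque'],3))"
python3 -m handwheel '[[[-0.03,0,0.05,0,0,0,1],[0,0,0,0,0,0,1]]]' >/dev/null
python3 where.py; python3 -c "
from h import *
p,r,s=R(); print(np.round(s['torque'],3))"; python3 pose2.py | tail -1
```

```text
t 34.05 grasp [ 0.4833 -0.1501  0.0649] al 34.1 yaw 2.0 yz 0.004 q [ 0.76  1.03 -0.44  1.8  -0.23  0.67  0.7 ] F [-1.3  0.2 12.1] w 0.0582 81.4
[0.017 0.529 0.177]
t 34.25 grasp [ 0.4833 -0.1497  0.064 ] al 34.1 yaw 2.0 yz 0.004 q [ 0.76  1.03 -0.44  1.8  -0.23  0.67  0.7 ] F [-1.9 -0.7 13.9] w 0.0583 82.0
[0.114 0.562 0.207]
centre [ 0.4818 -0.1412  0.0586] long axis [-0.032  0.999 -0.036] back normal [-0.005  0.035  0.999]
```

```bash

python3 -m handwheel '[[[0,0,0,0,0,0,1],[0,0,0,0,0,0,1],[0,0,0,0,0,0,1],[0,0,0,0,0,0,1]]]' 20 >/dev/null
python3 where.py; python3 -c "
from h import *
p,r,s=R(); print(np.round(s['torque'],3))"; python3 pose2.py | tail -1
python3 -m handwheel '[[[-0.03,0,0.05,0,0,0,1],[0,0,0,0,0,0,1]]]' >/dev/null
python3 where.py; python3 -c "
from h import *
p,r,s=R(); print(np.round(s['torque'],3))
for c in ('top','scene'):
    f=eyes.grab_frame(c)
    for d in eyes.landmark_of('tile_center',c)[:2]: print(c,round(d['conf'],2),np.round(d['point'],4))
"; python3 pose2.py | tail -1
```

```text
t 34.75 grasp [ 0.4833 -0.1498  0.064 ] al 34.1 yaw 2.0 yz 0.004 q [ 0.76  1.03 -0.44  1.8  -0.23  0.67  0.7 ] F [-2.9 -0.2 13. ] w 0.0582 81.9
[0.092 0.476 0.205]
centre [ 0.4819 -0.1407  0.0589] long axis [-0.037  0.997 -0.061] back normal [-0.006  0.061  0.998]
t 35.05 grasp [ 0.4833 -0.1494  0.0631] al 34.1 yaw 2.0 yz 0.004 q [ 0.76  1.04 -0.44  1.8  -0.23  0.67  0.71] F [-2.6 -0.5 16.7] w 0.0583 82.5
[0.17  0.586 0.231]
top 0.75 [ 0.2745 -0.196   0.0048]
top 0.71 [ 0.4858 -0.143   0.0569]
scene 0.79 [ 0.4836 -0.1465  0.0547]
scene 0.69 [ 0.7521 -0.2466  0.    ]
centre [ 0.4819 -0.1409  0.0573] long axis [-0.034  0.998 -0.045] back normal [-0.006  0.045  0.999]
```

```bash

python3 -m handwheel '[[[0.02,0,-0.035,0,0,0,1],[0,0,0,0,0,0,0.32],[0,0,0,0,0,0,0.3],[0,0,0,0,0,0,0.27],[0,0,0,0,0,0,0.24],[0,0,0,0,0,0,0.2],[0,0,0,0,0,0,0.1],[0,0,0,0,0,0,0],[0,0,0,0,0,0,0],[0,0,0,0,0,0,0]]]' >/dev/null
python3 where.py;  python3 pose2.py
python3 -c "
from h import *
for c in ('top','scene'):
    f=eyes.grab_frame(c)
    for d in eyes.landmark_of('tile_center',c)[:2]: print(c,round(d['conf'],2),np.round(d['point'],4))
"
```

```text
t 36.35 grasp [ 0.483  -0.1508  0.0619] al 34.0 yaw 1.9 yz 0.003 q [ 0.76  1.04 -0.44  1.8  -0.23  0.67  0.7 ] F [0.5 0.2 0.4] w 0.0853 0.0
133.0 (141, np.int64(206), np.int64(320)) (225, np.int64(200), np.int64(325))
3.99 [  4.5  -9.4 -37.3  -1.    0.3]
3.99 [  4.5  -9.4 -37.3  -1.    0.3]
3.99 [  4.5  -9.4 -37.3  -1.    0.3]
centre [ 0.4818 -0.1418  0.0564] long axis [-0.029  0.998 -0.058] back normal [-0.005  0.058  0.998]
top 0.97 [ 0.2767 -0.1929  0.0096]
top 0.81 [ 0.4866 -0.1422  0.0545]
scene 0.82 [ 0.484  -0.1459  0.0537]
scene 0.65 [ 0.2823 -0.1937  0.0102]
```

```bash

python3 -m handwheel '[[[0,0,-0.4,0,0,0,0],[0,0,-0.8,0,0,0,0],[0,0,-1,0,0,0,0],[0,0,-1,0,0,0,0],[0,0,-1,0,0,0,0],[0,0,-1,0,0,0,0],[0.5,0,-1,0,0,0,0],[0.5,0,-1,0,0,0,0],[0.5,0,-1,0,0,0,0],[0.5,0,-1,0,0,0,0]]]' >/dev/null
python3 where.py
python3 -c "
from h import *
for c in ('top','scene','wrist'):
    f=eyes.grab_frame(c)
    for n in ('tile_center','stand_top','bowl','cup','bottle'):
        for d in eyes.landmark_of(n,c)[:2]: print(c,n,round(d['conf'],2),np.round(d['point'],4))
    for n,z in (('tile',.063),('stand',.008)):
      for d in eyes.cut_out(n,c)[:2]:
        m=d['mask'].astype(np.uint8); k=max(cv2.findContours(m,0,1)[0],key=cv2.contourArea)[:,0]
        P=np.array([ray(f,p,z)[:2] for p in k.astype(float)],np.float32); print(c,n,round(d['conf'],2),np.round(np.hstack(cv2.minAreaRect(P*1000)),1))
"
```

```text
t 37.65 grasp [ 0.4846 -0.2208  0.2382] al 33.9 yaw 1.9 yz 0.003 q [ 0.84  0.8  -0.43  1.6  -0.23  1.11  0.66] F [ 1.2  0.8 -0.2] w 0.0854 0.0
top tile_center 0.96 [ 0.4871 -0.1429  0.0564]
top tile_center 0.83 [ 0.2742 -0.194   0.0107]
top stand_top 0.64 [ 0.482  -0.1446  0.0463]
top bowl 0.62 [0.7179 0.2775 0.0013]
top cup 0.93 [ 0.7784 -0.0108 -0.006 ]
top bottle 0.81 [ 0.7524 -0.2408  0.0019]
top bottle 0.73 [ 0.7166  0.2789 -0.0035]
top tile 0.8 [ 280.1 -186.1   78.2  149.    58.6]
top tile 0.61 [ 480.5 -142.8   61.2  120.6    2. ]
top stand 0.8 [ 483.  -145.   129.7  149.9    1.8]
top stand 0.33 [566.5 167.3 124.3 104.   88.5]
scene tile_center 0.88 [ 0.4835 -0.1488  0.0558]
scene tile_center 0.56 [ 0.2782 -0.1962  0.0089]
scene stand_top 0.86 [ 0.4852 -0.143   0.045 ]
scene bowl 0.82 [7.156e-01 2.760e-01 5.000e-04]
scene cup 0.88 [ 0.775  -0.0105  0.0021]
scene bottle 0.75 [ 0.7529 -0.2477  0.0008]
scene tile 0.91 [ 489.  -140.6   77.3  134.5    1. ]
scene tile 0.77 [ 344.1 -150.    97.8  154.3   58.5]
scene stand 0.86 [ 474.2 -154.6  160.6  168.8    2. ]
wrist tile_center 0.86 [ 0.282  -0.1942  0.0105]
wrist tile_center 0.81 [ 0.4833 -0.1428  0.0559]
wrist stand_top 0.58 [ 0.4784 -0.1389  0.0627]
wrist cup 0.69 [ 0.77   -0.0105 -0.0025]
wrist bottle 0.76 [ 7.534e-01 -2.462e-01 -6.000e-04]
wrist tile 0.58 [ 296.8 -193.8   69.3  116.2   57.9]
wrist stand 0.97 [ 483.9 -145.6  131.5  149.5    2.1]
```

Tile yaw is 2.0° against the stand's 1.8°, it is centred within 3 mm and flat, and the bystanders haven't moved. I'll hand it in.

```bash
python3 -c "
from workcell import close_job
print(close_job())"
```

```text
the job is handed in; nothing more can be done
None
```

The job is handed in: the tile stood released in the rack, was taken again from the other side, and now lies face down across both battens, about 3 mm off centre and within 1° of square. The bowl, cup and bottle read unmoved; one slip was that the tile brushed the rack wall at about 7 N while going in and turned about 11° in the grip, which I corrected before letting go.

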